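Release the spring catch of a supply box through its back and open the lid

TASK

The grey supply box has a lid that opens only with a tool: push the black screwdriver's shaft through the small brass-rimmed hole in its back and press the hidden spring catch until the lid springs ajar, feeling your way gently so that neither the panel is marked nor the catch bent. Then draw the screwdriver out, lay it back on the bench (do not drop it), and swing the lid, which has a strap handle, fully open past upright so that it rests open by itself.

Things in the scene. Friction and masses are not known exactly. Their poses are not given: they have to be found in the camera images.
- supply_box: Grey sheet-steel box on four rubber feet, fixed to the bench, 130 mm (its x) by 150 mm (its y), rim 85 mm high, shut by a hinged lid; origin at the centre of its underside on the bench. Its -x face is the back, with a small brass-rimmed hole between a mains inlet and a fuse carrier. Panel and catch take 15 N from the screwdriver before they are marked or bent.
- release_hole (a point): Centre of the round release hole, at the outer face of the back panel, 56 mm above the bench; hole 9 mm in diameter, panel 4 mm thick, with a slightly wider guide bush 5 mm long behind it. The point's x axis points straight into the box, which is the way to push; its z is up.
- catch_zone (a point): Middle of the zone, 22 mm straight behind release_hole, where the 12 mm wide head of the catch's adjusting screw waits: 12 to 32 mm behind the outer face, differing from box to box and unseen, so felt for. The catch starts back at about 4 N, lets the lid go after 5 mm of travel at about 8 N, meets a hard stop at 6.5 mm, and springs back after the push.
- lid (a joint): Hinge of the lid, rad: 0 shut, growing as it opens. The catch holds it shut; once freed, two spring pins lift it to about 0.24 and it waits there. From there it swings by hand to its stop at 1.85; it falls back if let go before about 1.6 and falls on against the stop beyond that.
- lid_hinge (a point): Middle of the hinge line, on the far (+x) top edge of the box, 86 mm above the bench; the hinge line runs along the point's y axis, and the lid turns up and over towards +x.
- lid_handle (a point): Middle of the round grip bar of the black strap handle on the lid: bar 10 mm thick, running along the box's y, with 70 mm free between its posts and about 25 mm free beneath it; 98 mm from the hinge line along the lid and 34 mm above it, so 120 mm above the bench while the lid is shut. Moves with the lid; its z axis stands square on the lid.
- driver_grip (a point): Point on the axis of the black screwdriver's handle, 115 mm behind the shaft's tip, a good place to hold it. It lies loose on the bench, 175 mm long: round handle 26 mm thick and 95 mm long (its rear end 57 mm from this point), axis 13 mm above the bench; round shaft 6 mm thick with a rounded tip, on the same axis. The point's -y axis points along the shaft to the tip.
- driver_tip (a point): Tip end of the screwdriver's shaft, on its axis; same axes as driver_grip.
- driver: The black screwdriver as a whole: origin on its underside at the middle of its length, 85 mm behind the tip; sizes under driver_grip.
- capacitor: Blue capacitor standing on the bench, a bystander, 35 mm across and 60 mm high; origin at the centre of its underside. Leave it alone.
- relay_spare: Small clear-cased relay standing on the bench, a bystander, 22 x 28 mm and 30 mm high; origin at the centre of its underside. Leave it alone.
- nippers: Red-handled nippers lying on the bench, a bystander, 54 x 136 mm and 12 mm high; origin at the centre of the underside. Leave them alone.
- meter: Yellow and black hand multimeter lying on the bench, a bystander, 150 x 72 mm and 42 mm high; origin at the centre of its underside. Leave it alone.
- board: Green circuit board module lying on the bench, a bystander, 52 x 75 mm and 20 mm high; origin at the centre of its underside. Leave it alone.
- amp_on_side: Large black amplifier standing on its side on the left of the bench, fixed and solid: it fills the bench top from y = 0.13 to 0.55 and beyond x = 0.47, about 0.3 m high; the arm must go round in front of it or above it.

How it is judged:
On the way:
1. with the screwdriver's tip inside the hole, the catch is pressed back and the lid springs ajar (value of joint lid above 0.08 rad and x of driver_tip in the frame of release_hole above 0.008 m and y of driver_tip in the frame of release_hole between -0.008 and 0.008 m and z of driver_tip in the frame of release_hole between -0.008 and 0.008 m).
At the end, for the whole second after the job is handed in: The lid stands open past 1.65 rad and at rest, and the screwdriver lies at rest flat on the bench (handle axis below 22 mm), not touching the box (value of joint lid above 1.65 rad and velocity of joint lid between -0.1 and 0.1 rad/s and height (world z) of driver_grip between 0.005 and 0.022 m and height (world z) of driver_tip below 0.03 m and linear speed of driver below 0.02 m/s and contact force between driver and supply_box below 0.1 N).
It fails at once if the screwdriver presses on the box's panel or catch with more than 15 N (contact force between driver and supply_box above 15 N).
It fails at once if the screwdriver is let go in the air, more than about 3 cm above the bench (contact force between the fingers and driver below 0.01 N and height (world z) of driver_grip above 0.045 m).
It fails at once if the blue capacitor is pushed along or tipped (distance of capacitor from where it was at the start of the episode above 0.03 m or angle between capacitor's own z axis and vertical above 0.4 rad).
It fails at once if another bystander is pushed along (distance of any of relay_spare, nippers, meter, board from where it was at the start of the episode above 0.03 m).
It also fails if it takes over 64 s, if anything falls off the work surface, if the arm or the gripper's body presses on something with over 40 N, if the wrist force passes 120 N, or if a joint passes its speed limit or range.

ROBOT

A 6-joint arm with a two-finger parallel gripper is mounted at the origin on a cart in front of the work surface, level with it; the furniture and walls round the work are solid. World frame = base frame: x ahead of the robot, y to its left, z up, the work surface at z = 0. Lengths are in m, angles in rad, forces in N, time in s.
With the tool pointing down it reaches from about 0.425 to 0.95 m from the base axis. Payload 14.7 kg.
Tool frame: the origin (TCP) lies midway between the tips of the shut fingers; the grasp point (between the pads) lies behind it (r.grip_depth is the z of the grasp point in the tool frame, in m); z points along the fingers, y is the line along which they close (so a half turn about z gives the same grasp; the last joint's range is limited). The gripper opens to 85 mm and grips with 20 to 120 N. Pads are 22 mm wide; open, the fingers measure 114 mm over their backs; the gripper's body (76 mm by 85 mm) begins 54 mm behind the grasp point. The pads swing forward as they close: fully open they stand 13 mm farther back than shut.
Start: joints at [1.126, 0.48, 1.596, -0, 1.065, -0.047], TCP at [0.252, 0.599, 0.231] pointing down, gripper open.
Joint ranges: [-2.75, 2.75], [-0.82, 2.05], [0.23, 2.67], [-1.56, 4.7], [0.09, 2.69], [-2.92, 2.92]. Speed limits (rad/s): [1.89, 1.89, 2.39, 3.01, 3.01, 3.01].

INTERFACE

Orientations are given as a 3x3 rotation matrix whose columns are the frame's x, y, z axes.
In Python, from bench import r gives the robot as it stands. The module is installed in compiled form; this text tells all that it offers.
- The arm moves only by the tool move_arm, never from a script. Its arguments are lists of equal length, an entry for each row: "translation": the shift along the world's x, y, z as a fraction of full scale, a list of three; "rot": the turn, a rotation vector about the world's x, y, z as a fraction of full scale, a list of three. In form: {"translation": [[x, y, z], ...], "rot": [[ax, ay, az], ...]}. A call has 1 to 10 rows; each row shifts and turns the commanded pose from where the row before left it; what a row does not reach is not made up. Full scale, the value 1, is 0.03 m for a shift and 4 degrees for a turn. A row lasts 1/12 s, in which the tool goes at most 41.7 mm and 7.16 degrees, less where a joint would pass 70% of its speed; a pose out of reach is approached as far as the arm can. A call with a number of a shift or a turn outside -1 to 1 is refused whole. A call with a gripper value outside its range is refused whole. "gripper" is the finger opening in mm, from 0 to 85.4, set as the call begins (left out, the last holds). The fingers move at their own pace and stop on an object; the grip force is fixed at half the most. Time passes only in rows, so rows that do not move let the fingers close. It gives the time, the measured TCP pose, the force, the opening and the grip force at its end, in the units of the state.
- r.get_state(): the state, without advancing time (a new reading comes with each control period).
- r.capture(name): name is "scene" or "top" or "wrist"; returns the picture (400x640x3 uint8, blue, green, red); there is no depth.
- r.camera_params(name): a dict with "vertical_fov" (degrees; the focal length in pixels is half the picture's height over the tangent of half this angle, whatever the lens; pixels are square), "cx", "cy" (the principal point, pixels), "world_from_camera" (4x4, takes a point from camera to world coordinates). Camera axes: x right, y up, looking along -z (the intrinsics and any distortion apply to the point x, -y, -z); pixel columns grow to the right and rows downward; lengths in m; the calibration is good to about 2 mm. A picture is of the moment at which its call begins: read the wrist's pose just before it. camera_params takes no time and is no camera call; for the wrist camera it gives the pose at the moment of the call.
- r.close_job(): hands the job in; it is judged then, once.
The state is a dict: "time": time; "joints": joint angles; "qd": joint speeds; "tau": joint torques, N m; "position": TCP position; "orientation": TCP orientation; "ft_force": force on the tool from outside, world axes, zero at the start; "wrist_torque": the same for the moment, N m; "finger_gap": finger opening in m; "grasp_force": force on a finger pad.
Only numpy, scipy, OpenCV 4.12 (cv2) and the standard library are available. Lean on these libraries where they do the work, as an engineer would, in place of code of your own. Each camera call takes 0.05 s, during which the arm holds its last target. There are 200 camera calls.

## Working session

There is one attempt and no reset: what is moved stays moved. The work goes in short steps, Python scripts to look and compute and a tool call to move; the robot and the scene stay as the last step left them, time stands still between calls to the robot, and variables do not carry over. Pictures are saved under pics/ and viewed, at most 13 in all, crops included, and the job is handed in when it is done.

Besides the shell and the picture viewer there is one more tool, called after "Emit:" as name(argument=value, ...) on one line, values as JSON. move_arm: Moves the arm, as the interface text tells. Its arguments: {"type":"object","properties":{"translation":{"type":"array","items":{"type":"array","items":{"type":"number","minimum":-1,"maximum":1}}},"rot":{"type":"array","items":{"type":"array","items":{"type":"number","minimum":-1,"maximum":1}}},"gripper":{"type":"number"}},"required":["translation","rot"]}

```bash
mkdir -p pics
cat > h.py <<'E'
import numpy as np, cv2
from bench import r
def K(n):
    p=r.camera_params(n); f=200/np.tan(np.radians(p["vertical_fov"])/2); return p,f
def ray(n,u,v,p=None):
    q,f=K(n); p=p or q
    T=np.array(p["world_from_camera"]); d=np.array([(u-p["cx"])/f,-(v-p["cy"])/f,-1]); return T[:3,3],T[:3,:3]@d
def plane(n,u,v,z,p=None):
    o,d=ray(n,u,v,p); return o+d*(z-o[2])/d[2]
def proj(n,X,p=None):
    q,f=K(n); p=p or q
    T=np.array(p["world_from_camera"]); c=T[:3,:3].T@(np.array(X)-T[:3,3]); return p["cx"]+f*c[0]/-c[2], p["cy"]-f*c[1]/-c[2]
E
python3 - <<'E'
from h import *
for n in ("scene","top","wrist"):
    p=r.camera_params(n); print(n,{k:np.round(v,3).tolist() if not isinstance(v,str) else v for k,v in p.items()})
a=r.capture("scene");b=r.capture("top");cv2.imwrite("pics/s0.png",a);cv2.imwrite("pics/t0.png",b)
print(r.grip_depth,r.get_state())
E
```

```text
scene {'vertical_fov': 54.427, 'cx': 316.924, 'cy': 199.832, 'world_from_camera': [[0.639, 0.4, -0.657, -0.14], [-0.769, 0.315, -0.556, -0.561], [-0.016, 0.861, 0.509, 0.606], [0.0, 0.0, 0.0, 1.0]]}
top {'vertical_fov': 52.942, 'cx': 318.906, 'cy': 204.765, 'world_from_camera': [[-0.154, 0.863, -0.481, -0.069], [-0.988, -0.141, 0.064, 0.081], [-0.012, 0.485, 0.874, 1.146], [0.0, 0.0, 0.0, 1.0]]}
wrist {'vertical_fov': 66.101, 'cx': 315.47, 'cy': 199.966, 'world_from_camera': [[0.388, -0.872, -0.297, 0.174], [0.922, 0.367, 0.126, 0.632], [-0.001, -0.323, 0.946, 0.373], [0.0, 0.0, 0.0, 1.0]]}
-0.0187 {'time': 0.1, 'joints': array([ 1.12638633e+00,  4.80775430e-01,  1.59682341e+00, -3.38577966e-05,
        1.06508582e+00, -4.66076658e-02]), 'qd': array([-1.21593250e-03, -2.66863302e-04, -2.44665536e-03, -4.14352995e-04,
       -1.29194125e-05,  6.33135424e-04]), 'tau': array([ 1.37970994e-03, -9.52257228e+01, -4.31048512e+01,  1.31552961e-04,
        4.99445916e-03,  4.58736758e-05]), 'position': array([0.25164039, 0.59890913, 0.23072779]), 'orientation': array([[-9.21920938e-01,  3.87377837e-01, -4.42741424e-04],
       [ 3.87378090e-01,  9.21920397e-01, -9.98674371e-04],
       [ 2.13080318e-05, -1.09220714e-03, -9.99999403e-01]]), 'ft_force': array([0.75335419, 0.13495131, 0.37094258]), 'wrist_torque': array([-0.01086352, -0.0311834 , -0.06680917]), 'grasp_force': 0.0, 'finger_gap': 0.08519294734885319}
```

View pics/t0.png

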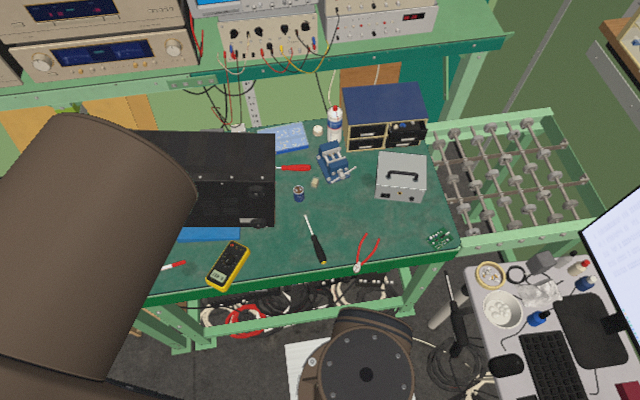

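View pics/s0.png

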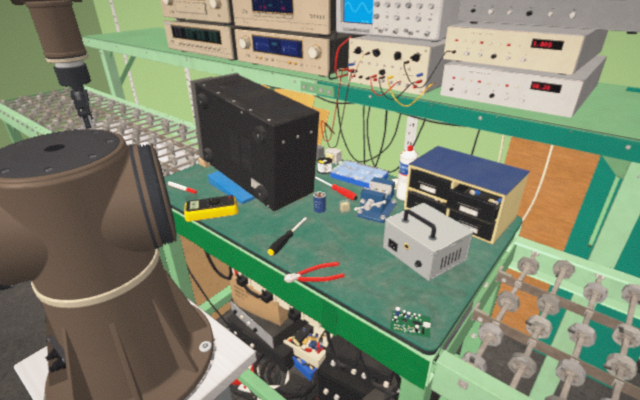

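The top view shows the screwdriver from about (306,215) at the tip to (323,263) at the rear, and the box around (402,178). In the scene view the box is around (428,240) and the driver around (287,236). I'll zoom in on both.

Run:
```python
from h import *
s=cv2.imread("pics/s0.png");t=cv2.imread("pics/t0.png")
a=cv2.resize(t[140:290,290:440],None,fx=4,fy=4,interpolation=cv2.INTER_CUBIC)[:, :]
b=cv2.resize(s[195:285,375:480],None,fx=4,fy=4,interpolation=cv2.INTER_CUBIC)
c=np.zeros((600,800,3),np.uint8)
t1=cv2.resize(t[145:210,370:435],None,fx=6,fy=6,interpolation=cv2.INTER_CUBIC)
t2=cv2.resize(t[208:270,295:335],None,fx=5,fy=5,interpolation=cv2.INTER_CUBIC)
c[:360,:420]=b; c[:390,410:800]=t1; c[:360,:410]=b[:,:410]
t2=t2[:, :]; t2r=cv2.rotate(t2,cv2.ROTATE_90_COUNTERCLOCKWISE); c[395:595,:310]=t2r
sd=cv2.resize(s[212:260,260:312],None,fx=4,fy=4,interpolation=cv2.INTER_CUBIC); c[395:587,320:528]=sd
cv2.imwrite("pics/c1.png",c)
for n,q in(("tip",(306,215)),("rear",(323,263))): print(n,plane("top",*q,0.013))
```

```text
tip [0.52401698 0.04410751 0.013     ]
rear [0.3557115  0.01638114 0.013     ]
```

View pics/c1.png

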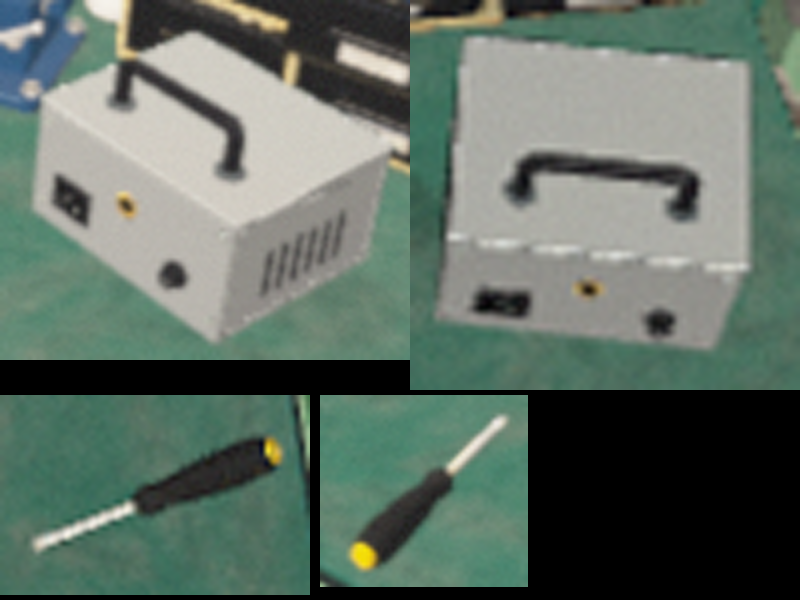

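Run:
```python
from h import *
def tri(a,b):
    o1,d1=ray("scene",*a);o2,d2=ray("top",*b)
    s=np.linalg.lstsq(np.c_[d1,-d2],o2-o1,rcond=None)[0]; p,q=o1+d1*s[0],o2+d2*s[1]; return (p+q)/2,np.linalg.norm(p-q)
S=lambda U,V:((U+.5)/4-.5+375,(V+.5)/4-.5+195)
T=lambda U,V:((U-410+.5)/6-.5+370,(V+.5)/6-.5+145)
np.set_printoptions(precision=4,suppress=True)
print("hole",tri(S(126,205),T(588,288)), plane("scene",*S(126,205),.056),plane("top",*T(588,288),.056))
for n,U in (("backL",(450,238)),("backR",(747,270)),("farL",(466,37)),("farR",(750,62)),):print(n,plane("top",*T(*U),.086))
for n,U in (("backL",(40,100)),("backR",(232,228)),("farR",(391,150)),("farL",(195,32))):print(n,plane("scene",*S(*U),.086))
print("hL",tri(S(128,63),T(530,162)));print("hR",tri(S(233,130),T(685,176)))
for n,u in(("tip",(304.4,215.6)),("rear",(323.8,263.2))):print(n,plane("top",*u,.013))
for n,u in(("tip",(365.5-320+0,416-395)),("tip",(505-320,420-395)),("rear",(364-320,557-395))):print(n,plane("scene",u[0]/4+260,u[1]/4+212,.013))
```

```text
hole (array([ 0.5333, -0.2557,  0.0577]), np.float64(0.0019203774856919526)) [ 0.5366 -0.255   0.056 ] [ 0.5333 -0.2556  0.056 ]
backL [ 0.5574 -0.1836  0.086 ]
backR [ 0.514  -0.3292  0.086 ]
farL [ 0.6814 -0.2207  0.086 ]
farR [ 0.6403 -0.3675  0.086 ]
backL [ 0.5598 -0.1813  0.086 ]
backR [ 0.5168 -0.3253  0.086 ]
farR [ 0.6389 -0.3643  0.086 ]
farL [ 0.6896 -0.2179  0.086 ]
hL (array([ 0.5761, -0.2262,  0.1208]), np.float64(0.002826678086991941))
hR (array([ 0.5563, -0.3021,  0.1175]), np.float64(0.0010845099802531772))
tip [0.5227 0.0494 0.013 ]
rear [0.3547 0.0141 0.013 ]
tip [0.473  0.1253 0.013 ]
tip [0.5296 0.0455 0.013 ]
rear [0.3612 0.013  0.013 ]
```

The two views agree. The hole is at about (0.535, -0.2555, 0.056) with box yaw -16.6°. The driver's tip is at about (0.526, 0.047) with yaw about +11.5°. I'm moving now.

Emit:
move_arm(translation=[[0.25,-1,0],[0.25,-1,0],[0.25,-1,0],[0.25,-1,0],[0.25,-1,0],[0.25,-1,0],[0.25,-1,0],[0.25,-1,0],[0.25,-1,0],[0.25,-1,0]], rot=[[0,0,0.43],[0,0,0.43],[0,0,0.43],[0,0,0.43],[0,0,0.43],[0,0,0.43],[0,0,0.43],[0,0,0.43],[0,0,0.43],[0,0,0.43]])

```text
time: 0.93
position: [0.3267, 0.2978, 0.2312]
orientation: [[-0.995, 0.096, -0.0], [0.096, 0.995, -0.0], [0.0, -0.0, -1.0]]
ft_force: [-0.3, 0.3, 0.1]
finger_gap: 0.0854
grasp_force: 0.0
```

Emit:
move_arm(translation=[[0.25,-0.9,-0.1],[0.25,-0.9,-0.1],[0.25,-0.9,-0.1],[0.25,-0.9,-0.1],[0.25,-0.9,-0.1],[0.25,-0.9,-0.1],[0.25,-0.9,-0.1],[0.25,-0.9,-0.1],[0.4,-0.9,-0.1],[0.4,-0.9,-0.1]], rot=[[0,0,0.43],[0,0,0.43],[0,0,0.43],[0,0,0.43],[0,0,0.43],[0,0,0.43],[0,0,0.43],[0,0,0.43],[0,0,0.43],[0,0,0.43]])

```text
time: 1.77
position: [0.4107, 0.0278, 0.2011]
orientation: [[-0.979, -0.203, -0.0], [-0.203, 0.979, 0.0], [0.0, 0.0, -1.0]]
ft_force: [1.4, -0.0, 0.0]
finger_gap: 0.0854
grasp_force: 0.0
```

Run:
```python
from h import *
p=r.camera_params("wrist"); im=r.capture("wrist"); cv2.imwrite("pics/w1.png",im)
g=cv2.cvtColor(im,cv2.COLOR_BGR2HSV)
np.set_printoptions(precision=4,suppress=True)
print(r.get_state()["position"],p["world_from_camera"])
print([proj("wrist",X,p) for X in ((.526,.0475,.013),(.423,.0275,.013),(.355,.014,.013))])
```

```text
[0.4132 0.0245 0.2009] [[-0.2018 -0.9269 -0.3165  0.3283]
 [ 0.9794 -0.1907 -0.0659  0.0111]
 [ 0.0007 -0.3233  0.9463  0.3437]
 [ 0.      0.      0.      1.    ]]
[(np.float64(311.81907305999596), np.float64(267.68887549591904)), (np.float64(312.5270743155035), np.float64(185.6466774251697)), (np.float64(312.7989657671568), np.float64(121.93830650553879))]
```

View pics/w1.png

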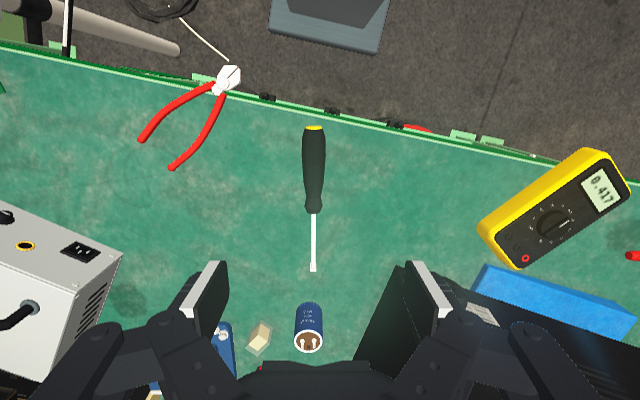

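The wrist view shows the driver's tip at (313,271), its rear end at (314,127) and the hole at (25,246). All lie close to where I predicted.

Run:
```python
from h import *
p=r.camera_params("wrist"); im=cv2.imread("pics/w1.png")
np.set_printoptions(precision=4,suppress=True)
g=cv2.cvtColor(im,cv2.COLOR_BGR2HSV)
reg=np.zeros(g.shape[:2],np.uint8);reg[132:280,295:335]=1
dark=((g[...,2]<75)&(g[...,1]<110)&(reg>0)); wh=((g[...,1]<60)&(g[...,2]>120)&(reg>0))
for v in range(135,275,10):
    m=np.where((dark|wh)[v])[0]; 
    if len(m):print(v,m.min(),m.max(),len(m))
ys,xs=np.where(wh);print("tip v",ys.max(),xs[ys>ys.max()-4].mean())
b=im[236:256,10:40];h=g[236:256,10:40];m=(h[...,0]>12)&(h[...,0]<35)&(h[...,1]>140);yy,xx=np.where(m);hc=(10+(xx.min()+xx.max())/2,236+(yy.min()+yy.max())/2);print("hole",hc,xx.min(),xx.max(),yy.min(),yy.max(),plane("wrist",*hc,.056,p))
for u in((313,272),(313.2,212),(313.5,160),(314,127)):print(u,plane("wrist",*u,.013,p))
```

```text
135 303 323 21
145 302 324 23
155 302 325 24
165 303 324 22
175 303 323 21
185 305 321 10
195 306 308 3
205 305 306 2
215 312 315 4
225 311 315 5
235 311 315 5
245 311 315 5
255 311 323 7
265 310 316 7
tip v 277 303.2857142857143
hole (np.float64(25.0), np.float64(245.5)) 6 24 5 14 [ 0.5381 -0.2583  0.056 ]
(313, 272) [0.5343 0.0469 0.013 ]
(313.2, 212) [0.4565 0.0311 0.013 ]
(313.5, 160) [0.397  0.0192 0.013 ]
(314, 127) [0.3625 0.0126 0.013 ]
```

Emit:
move_arm(translation=[[0.56,0.05,-0.8],[0,0,-1],[0,0,-1],[0,0,-1],[0,0,-1],[0,0,-0.8],[0,0,-0.6],[0,0,-0.3],[0,0,-0.1],[0,0,0]], rot=[[0,0,-0.1],[0,0,0],[0,0,0],[0,0,0],[0,0,0],[0,0,0],[0,0,0],[0,0,0],[0,0,0],[0,0,0]])

```text
time: 2.65
position: [0.4273, 0.0308, 0.0031]
orientation: [[-0.981, -0.194, -0.001], [-0.194, 0.981, -0.0], [0.001, 0.0, -1.0]]
ft_force: [0.1, 0.2, 0.7]
finger_gap: 0.0853
grasp_force: 0.0
```

Emit:
move_arm(translation=[[0,0,0],[0,0,0],[0,0,0],[0,0,0],[0,0,0],[0,0,0],[0,0,0],[0,0,0]], rot=[[0,0,0],[0,0,0],[0,0,0],[0,0,0],[0,0,0],[0,0,0],[0,0,0],[0,0,0]], gripper=0)

```text
time: 3.32
position: [0.428, 0.0307, 0.0039]
orientation: [[-0.981, -0.194, 0.001], [-0.194, 0.981, -0.0], [-0.001, -0.0, -1.0]]
ft_force: [-1.8, 0.7, 15.1]
finger_gap: 0.0241
grasp_force: 58.0
```

Emit:
move_arm(translation=[[0,0,0.3],[0,0,0.6],[0,0,1],[-0.1,-0.5,1],[-0.1,-0.5,1],[-0.1,-0.5,1],[-0.15,-0.5,1],[-0.15,-0.55,1],[-0.15,-0.55,0.7],[-0.15,-0.55,0.5]], rot=[[0,0,0],[0,0,0],[0,0,-0.5],[0,0,-0.9],[0,0,-0.9],[0,0,-0.9],[0,0,-0.9],[0,0,-0.95],[0,0,-0.95],[0,0,-0.95]])

```text
time: 4.15
position: [0.4006, -0.0795, 0.2492]
orientation: [[-0.957, 0.288, 0.003], [0.288, 0.957, -0.001], [-0.003, 0.0, -1.0]]
ft_force: [1.7, -0.3, -1.2]
finger_gap: 0.0239
grasp_force: 59.5
```

```bash
cat >> h.py <<'E'
np.set_printoptions(precision=4,suppress=True)
def brass(im,lo=None):
    g=cv2.cvtColor(im,cv2.COLOR_BGR2HSV); m=cv2.inRange(g,(12,130,90),(32,255,255))
    n,l,s,c=cv2.connectedComponentsWithStats(cv2.morphologyEx(m,cv2.MORPH_CLOSE,np.ones((5,5))))
    return [(c[i].round(2).tolist(),s[i].tolist()) for i in range(1,n) if 15<s[i][4]<400]
E
python3 - <<'E'
from h import *
st=r.get_state();p=r.camera_params("wrist"); im=r.capture("wrist"); cv2.imwrite("pics/w2.png",im)
print(st["position"],st["finger_gap"],st["orientation"]); print(p["world_from_camera"]); print(proj("wrist",(.536,-.256,.056),p))
for c,s in brass(im):print(c,s,plane("wrist",*c,.056,p))
s=r.capture("scene");cv2.imwrite("pics/s2.png",s)
print("scene",[x for x in brass(s)]); print(proj("scene",(.536,-.256,.056)))
E
```

```text
[ 0.4006 -0.0795  0.2492] 0.023908642702638518 [[-0.9575  0.2885  0.0029]
 [ 0.2885  0.9575 -0.0008]
 [-0.003   0.0001 -1.    ]]
[[ 0.2894 -0.9049 -0.3122  0.3195]
 [ 0.9572  0.2737  0.094  -0.0551]
 [ 0.0004 -0.326   0.9454  0.3914]
 [ 0.      0.      0.      1.    ]]
(np.float64(216.6258141454552), np.float64(307.77483896575524))
[314.08, 131.37] [294, 126, 41, 11, 365] [ 0.3554 -0.0674  0.056 ]
[36.2, 155.11] [30, 149, 14, 11, 55] [ 0.2915 -0.367   0.056 ]
[57.18, 153.65] [55, 152, 5, 5, 17] [ 0.2968 -0.3441  0.056 ]
[454.19, 291.94] [452, 287, 6, 9, 16] [0.6019 0.0462 0.056 ]
scene [([280.75, 91.29], [275, 88, 11, 8, 52]), ([323.94, 117.51], [321, 110, 8, 19, 93]), ([278.67, 174.67], [276, 170, 6, 10, 45]), ([513.14, 273.02], [506, 269, 14, 9, 64]), ([536.38, 282.77], [524, 276, 26, 15, 165]), ([504.63, 287.62], [499, 283, 13, 10, 76]), ([495.5, 310.63], [492, 303, 9, 15, 68]), ([307.6, 339.38], [302, 337, 14, 7, 47])]
(np.float64(406.38151481203454), np.float64(246.15918656137774))
```

View pics/w2.png

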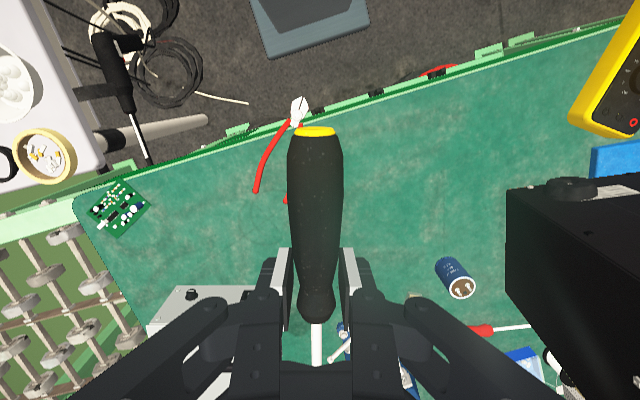

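The left finger hides the hole. The handle is held straight, and the shaft shows at (317,345). I'll shift sideways to expose the hole.

Emit:
move_arm(translation=[[0,1,0],[0,1,0],[0,1,0],[0,0,0],[0,0,0]], rot=[[0,0,0],[0,0,0],[0,0,0],[0,0,0],[0,0,0]])

```text
time: 4.67
position: [0.3999, 0.0128, 0.246]
orientation: [[-0.96, 0.282, -0.001], [0.282, 0.96, 0.0], [0.001, -0.0, -1.0]]
ft_force: [0.6, -0.2, -0.1]
finger_gap: 0.0237
grasp_force: 59.5
```

Run:
```python
from h import *
st=r.get_state();p=r.camera_params("wrist"); im=r.capture("wrist"); cv2.imwrite("pics/w3.png",im)
q=proj("wrist",(.536,-.256,.056),p);print(st["position"],q)
for c,s in brass(im):print(c,s,plane("wrist",*c,.056,p))
x,y=int(q[0]),int(q[1]);c=im[max(0,y-60):y+40,max(0,x-75):x+75]
print(max(0,x-75),max(0,y-60));cv2.imwrite("pics/c3.png",cv2.resize(c,None,fx=5,fy=5,interpolation=cv2.INTER_CUBIC))
# driver axis in tool frame from handle/shaft edges
g=cv2.cvtColor(im,cv2.COLOR_BGR2HSV);
R=st["orientation"];
for X in (-.06,0,.05): print(proj("wrist",st["position"]+R@np.array([X*-1,0,-.009]),p))
for v in (330,340,350,358):
    m=np.where((g[v,300:335,1]<60)&(g[v,300:335,2]>110))[0]; print(v,m.min()+300 if len(m) else None,m.max()+300 if len(m) else None)
for v in (150,180,210,240):
    row=g[v,270:360]; m=np.where((row[:,2]<75)&(row[:,1]<110))[0]; print(v,m.min()+270,m.max()+270)
```

```text
[0.3999 0.0128 0.246 ] (np.float64(150.29301903322764), np.float64(326.2973331348003))
[314.08, 131.41] [294, 126, 41, 11, 364] [0.3537 0.025  0.056 ]
[9.06, 168.41] [7, 167, 5, 4, 17] [ 0.297  -0.3095  0.056 ]
[150.64, 325.25] [145, 322, 12, 8, 67] [ 0.5346 -0.2548  0.056 ]
75 266
(np.float64(315.3749179310808), np.float64(153.6861161373504))
(np.float64(315.49233259301064), np.float64(273.18435498581454))
(np.float64(315.56968559852413), np.float64(351.9100249878547))
330 311 325
340 301 321
350 311 321
358 300 321
150 288 341
180 287 342
210 288 341
240 292 338
```

View pics/c3.png

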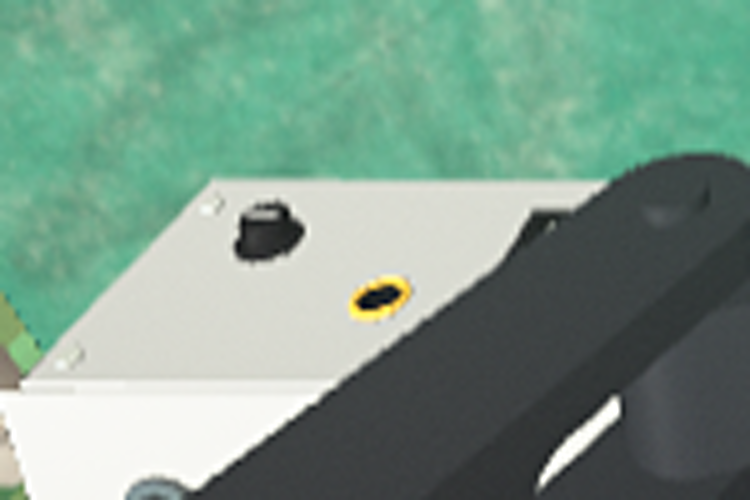

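The hole shows at (151,325.6). On z=0.056 that gives (0.535, -0.255), in agreement with the other views. The panel's lower edge is level in the picture, so the tool yaw is square to it. Next I'll move the tip to about 15 mm in front of the hole.

Emit:
move_arm(translation=[[0,-1,0],[0,-1,0],[0,-1,0],[0,-1,-0.6],[0,-1,-0.8],[0,-1,-0.8],[0,-1,-0.8],[0.17,-0.8,-0.8],[0.5,0,-0.8],[0,0,-0.8]], rot=[[0,0,-0.1],[0,0,0],[0,0,0],[0,0,0],[0,0,0],[0,0,0],[0,0,0],[0,0,0],[0,0,0],[0,0,0]])

```text
time: 5.55
position: [0.4222, -0.2257, 0.083]
orientation: [[-0.955, 0.295, 0.002], [0.295, 0.955, -0.001], [-0.002, -0.001, -1.0]]
ft_force: [0.0, 0.0, -0.5]
finger_gap: 0.0238
grasp_force: 59.5
```

Emit:
move_arm(translation=[[0,0,-0.6],[0,0,-0.4],[0,0,-0.2],[0,0,0],[0,0,0],[0,0,0]], rot=[[0,0,0],[0,0,0],[0,0,0],[0,0,0],[0,0,0],[0,0,0]])

```text
time: 6.05
position: [0.421, -0.2232, 0.049]
orientation: [[-0.956, 0.292, 0.001], [0.292, 0.956, -0.001], [-0.001, -0.0, -1.0]]
ft_force: [0.4, 0.5, -1.1]
finger_gap: 0.024
grasp_force: 59.5
```

Run:
```python
from h import *
st=r.get_state();print(st["position"],st["orientation"],st["ft_force"])
t=st["position"];R=st["orientation"];xb=-R[:,0]
h=np.array([.535,-.2552,.056]);a=np.array([0,0,1]);e=h-(t+[0,0,.0091]);bx=np.array([.9588,-.284,0]);by=np.array([.284,.9588,0])
print("to hole along,lat,z",e@bx,e@by,e[2])
s=r.capture("scene");cv2.imwrite("pics/s4.png",s);cv2.imwrite("pics/c4.png",cv2.resize(s[215:275,340:460],None,fx=6,fy=6,interpolation=cv2.INTER_CUBIC))
print(proj("scene",t+[0,0,.0091]+.105*xb),proj("scene",h))
```

```text
[ 0.421  -0.2232  0.049 ] [[-0.9563  0.2924  0.0009]
 [ 0.2924  0.9563 -0.0006]
 [-0.001  -0.0003 -1.    ]] [ 0.3594  0.5248 -1.098 ]
to hole along,lat,z 0.11841581858981186 0.001711918321601437 -0.002128428011804913
(np.float64(402.5219771846139), np.float64(248.09974522719835)) (np.float64(405.8570133613172), np.float64(246.23477721149598))
```

View pics/c4.png

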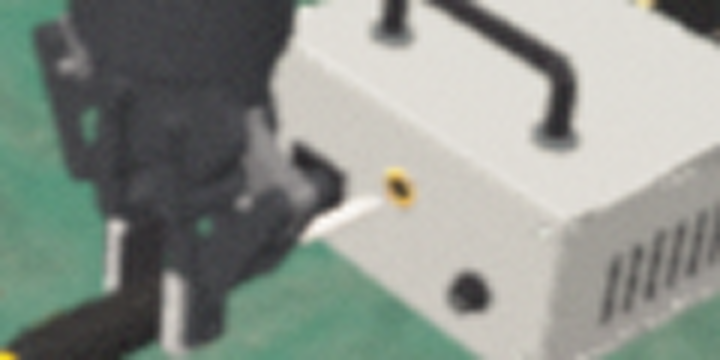

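The tip at (402.9,248.1) in the scene is where I predicted, to within half a pixel. The hole is at (406.1,245.9). I'll correct the offset and then creep in.

Emit:
move_arm(translation=[[0.017,0.053,-0.057],[0,0,0],[0.13,-0.038,0],[0.13,-0.038,0],[0,0,0],[0,0,0]], rot=[[0,0,0],[0,0,0],[0,0,0],[0,0,0],[0,0,0],[0,0,0]])

```text
time: 6.6
position: [0.4294, -0.2236, 0.0466]
orientation: [[-0.956, 0.292, 0.0], [0.292, 0.956, -0.0], [-0.0, -0.0, -1.0]]
ft_force: [-0.4, -0.4, -1.3]
finger_gap: 0.0238
grasp_force: 59.5
```

Emit:
move_arm(translation=[[0.032,-0.0095,0],[0.032,-0.0095,0],[0.032,-0.0095,0],[0,0,0]], rot=[[0,0,0],[0,0,0],[0,0,0],[0,0,0]])

```text
time: 6.93
position: [0.4321, -0.2244, 0.0466]
orientation: [[-0.956, 0.292, 0.0], [0.292, 0.956, -0.0], [-0.0, -0.0, -1.0]]
ft_force: [-0.3, 1.5, -1.1]
finger_gap: 0.0243
grasp_force: 59.5
```

Emit:
move_arm(translation=[[0.02,-0.006,0],[0.02,-0.006,0],[0.02,-0.006,0],[0.02,-0.006,0],[0,0,0]], rot=[[0,0,0],[0,0,0],[0,0,0],[0,0,0],[0,0,0]])

```text
time: 7.35
position: [0.4344, -0.2251, 0.0466]
orientation: [[-0.956, 0.292, 0.0], [0.292, 0.956, -0.0], [-0.0, -0.0, -1.0]]
ft_force: [-0.4, 0.2, -0.1]
finger_gap: 0.0237
grasp_force: 59.5
```

Emit:
move_arm(translation=[[0.02,-0.006,0],[0.02,-0.006,0],[0.02,-0.006,0],[0,0,0]], rot=[[0,0,0],[0,0,0],[0,0,0],[0,0,0]])

```text
time: 7.68
position: [0.4362, -0.2256, 0.0466]
orientation: [[-0.956, 0.292, 0.0], [0.292, 0.956, -0.0], [-0.0, -0.0, -1.0]]
ft_force: [-0.2, 0.4, 0.1]
finger_gap: 0.024
grasp_force: 59.5
```

Emit:
move_arm(translation=[[0.02,-0.006,0],[0.02,-0.006,0],[0.02,-0.006,0],[0.02,-0.006,0],[0,0,0]], rot=[[0,0,0],[0,0,0],[0,0,0],[0,0,0],[0,0,0]])

```text
time: 8.1
position: [0.4386, -0.2263, 0.0466]
orientation: [[-0.956, 0.292, 0.0], [0.292, 0.956, -0.0], [-0.0, -0.0, -1.0]]
ft_force: [0.5, 0.8, -0.6]
finger_gap: 0.024
grasp_force: 59.5
```

Emit:
move_arm(translation=[[0.02,-0.006,0],[0.02,-0.006,0],[0.02,-0.006,0],[0.02,-0.006,0],[0,0,0]], rot=[[0,0,0],[0,0,0],[0,0,0],[0,0,0],[0,0,0]])

```text
time: 8.52
position: [0.441, -0.2271, 0.0466]
orientation: [[-0.956, 0.292, 0.0], [0.292, 0.956, -0.0], [-0.0, -0.0, -1.0]]
ft_force: [0.5, 0.7, -0.7]
finger_gap: 0.0235
grasp_force: 59.5
```

No contact, so the tip appears to be inside the hole. I'll keep feeling forward.

Emit:
move_arm(translation=[[0.02,-0.006,0],[0.02,-0.006,0],[0.02,-0.006,0],[0.02,-0.006,0],[0.02,-0.006,0],[0,0,0]], rot=[[0,0,0],[0,0,0],[0,0,0],[0,0,0],[0,0,0],[0,0,0]])

```text
time: 9.02
position: [0.444, -0.228, 0.0466]
orientation: [[-0.956, 0.292, 0.0], [0.292, 0.956, -0.0], [-0.0, -0.0, -1.0]]
ft_force: [0.0, -0.8, -0.3]
finger_gap: 0.024
grasp_force: 59.5
```

Emit:
move_arm(translation=[[0.02,-0.006,0],[0.02,-0.006,0],[0.02,-0.006,0],[0.02,-0.006,0],[0,0,0]], rot=[[0,0,0],[0,0,0],[0,0,0],[0,0,0],[0,0,0]])

```text
time: 9.43
position: [0.4464, -0.2287, 0.0466]
orientation: [[-0.956, 0.292, 0.0], [0.292, 0.956, -0.0], [-0.0, -0.0, -1.0]]
ft_force: [-0.6, 0.4, -1.5]
finger_gap: 0.0237
grasp_force: 59.5
```

Emit:
move_arm(translation=[[0.02,-0.006,0],[0.02,-0.006,0],[0.02,-0.006,0],[0.02,-0.006,0],[0,0,0]], rot=[[0,0,0],[0,0,0],[0,0,0],[0,0,0],[0,0,0]])

```text
time: 9.85
position: [0.4488, -0.2294, 0.0466]
orientation: [[-0.956, 0.292, 0.0], [0.292, 0.956, -0.0], [-0.0, -0.0, -1.0]]
ft_force: [-0.4, -0.3, 0.2]
finger_gap: 0.0234
grasp_force: 59.5
```

Emit:
move_arm(translation=[[0.02,-0.006,0],[0.02,-0.006,0],[0.02,-0.006,0],[0.02,-0.006,0],[0,0,0]], rot=[[0,0,0],[0,0,0],[0,0,0],[0,0,0],[0,0,0]])

```text
time: 10.27
position: [0.4512, -0.2301, 0.0466]
orientation: [[-0.956, 0.292, 0.0], [0.292, 0.956, -0.0], [-0.0, -0.0, -1.0]]
ft_force: [-0.1, 0.8, -0.3]
finger_gap: 0.0239
grasp_force: 59.5
```

Emit:
move_arm(translation=[[0.02,-0.006,0],[0.02,-0.006,0],[0.02,-0.006,0],[0.02,-0.006,0],[0,0,0]], rot=[[0,0,0],[0,0,0],[0,0,0],[0,0,0],[0,0,0]])

```text
time: 10.68
position: [0.4537, -0.2308, 0.0466]
orientation: [[-0.956, 0.292, 0.0], [0.292, 0.956, -0.0], [-0.0, -0.0, -1.0]]
ft_force: [0.0, -0.1, -0.4]
finger_gap: 0.0238
grasp_force: 59.5
```

Emit:
move_arm(translation=[[0.02,-0.006,0],[0.02,-0.006,0],[0.02,-0.006,0],[0.02,-0.006,0],[0,0,0]], rot=[[0,0,0],[0,0,0],[0,0,0],[0,0,0],[0,0,0]])

```text
time: 11.1
position: [0.456, -0.2316, 0.0466]
orientation: [[-0.956, 0.292, 0.0], [0.292, 0.956, -0.0], [-0.0, -0.0, -1.0]]
ft_force: [0.5, -0.3, -0.9]
finger_gap: 0.0237
grasp_force: 59.5
```

Depth is about 22 mm with no contact yet.

Emit:
move_arm(translation=[[0.02,-0.006,0],[0.02,-0.006,0],[0.02,-0.006,0],[0.02,-0.006,0],[0,0,0]], rot=[[0,0,0],[0,0,0],[0,0,0],[0,0,0],[0,0,0]])

```text
time: 11.52
position: [0.4584, -0.2323, 0.0466]
orientation: [[-0.956, 0.292, 0.0], [0.292, 0.956, -0.0], [-0.0, -0.0, -1.0]]
ft_force: [0.2, -0.0, 0.4]
finger_gap: 0.0238
grasp_force: 59.5
```

Emit:
move_arm(translation=[[0.02,-0.006,0],[0.02,-0.006,0],[0.02,-0.006,0],[0.02,-0.006,0],[0,0,0]], rot=[[0,0,0],[0,0,0],[0,0,0],[0,0,0],[0,0,0]])

```text
time: 11.93
position: [0.4608, -0.233, 0.0466]
orientation: [[-0.956, 0.292, 0.0], [0.292, 0.956, -0.0], [-0.0, -0.0, -1.0]]
ft_force: [-0.4, -0.8, -0.4]
finger_gap: 0.024
grasp_force: 59.5
```

Emit:
move_arm(translation=[[0.02,-0.006,0],[0.02,-0.006,0],[0.02,-0.006,0],[0.02,-0.006,0],[0,0,0]], rot=[[0,0,0],[0,0,0],[0,0,0],[0,0,0],[0,0,0]])

```text
time: 12.35
position: [0.4632, -0.2337, 0.0466]
orientation: [[-0.956, 0.292, 0.0], [0.292, 0.956, -0.0], [-0.0, -0.0, -1.0]]
ft_force: [-1.0, -0.2, 0.1]
finger_gap: 0.024
grasp_force: 59.5
```

Emit:
move_arm(translation=[[0.02,-0.006,0],[0.02,-0.006,0],[0.02,-0.006,0],[0.02,-0.006,0],[0,0,0]], rot=[[0,0,0],[0,0,0],[0,0,0],[0,0,0],[0,0,0]])

```text
time: 12.77
position: [0.4649, -0.2341, 0.0464]
orientation: [[-0.956, 0.292, -0.001], [0.292, 0.956, 0.001], [0.001, 0.0, -1.0]]
ft_force: [-3.7, -0.4, 0.1]
finger_gap: 0.0237
grasp_force: 59.5
```

Contact at about 4 N and a depth of about 31 mm. Now I'll press the catch gently.

Emit:
move_arm(translation=[[0.02,-0.006,0],[0.02,-0.006,0],[0.02,-0.006,0],[0,0,0]], rot=[[0,0,0],[0,0,0],[0,0,0],[0,0,0]])

```text
time: 13.1
position: [0.4662, -0.2344, 0.0463]
orientation: [[-0.956, 0.292, -0.002], [0.292, 0.956, 0.001], [0.002, 0.0, -1.0]]
ft_force: [-7.0, 0.0, -0.5]
finger_gap: 0.0237
grasp_force: 59.5
```

Emit:
move_arm(translation=[[0.02,-0.006,0],[0.02,-0.006,0],[0,0,0]], rot=[[0,0,0],[0,0,0],[0,0,0]])

```text
time: 13.35
position: [0.4672, -0.2347, 0.0463]
orientation: [[-0.956, 0.292, -0.002], [0.292, 0.956, 0.001], [0.003, 0.0, -1.0]]
ft_force: [-7.4, 0.8, -0.1]
finger_gap: 0.0237
grasp_force: 59.5
```

Emit:
move_arm(translation=[[0.02,-0.006,0],[0.02,-0.006,0],[0,0,0]], rot=[[0,0,0],[0,0,0],[0,0,0]])

```text
time: 13.6
position: [0.4682, -0.235, 0.0462]
orientation: [[-0.956, 0.292, -0.003], [0.292, 0.956, 0.001], [0.003, 0.001, -1.0]]
ft_force: [-8.3, 0.8, 1.0]
finger_gap: 0.0239
grasp_force: 59.5
```

Run:
```python
from h import *
s0=cv2.imread("pics/s4.png").astype(int);s=r.capture("scene");cv2.imwrite("pics/s5.png",s)
d=np.abs(s-s0).sum(2)[200:235,410:480]; print((d>60).sum(), r.get_state()["position"],r.get_state()["ft_force"])
```

```text
2 [ 0.4682 -0.235   0.0462] [-7.3377  0.4827  0.0189]
```

Emit:
move_arm(translation=[[0.02,-0.006,0],[0.01,-0.003,0],[0,0,0]], rot=[[0,0,0],[0,0,0],[0,0,0]])

```text
time: 13.9
position: [0.469, -0.2352, 0.0462]
orientation: [[-0.956, 0.292, -0.003], [0.292, 0.956, 0.001], [0.003, 0.001, -1.0]]
ft_force: [-8.7, 0.4, 0.1]
finger_gap: 0.0235
grasp_force: 59.5
```

Run:
```python
from h import *
s0=cv2.imread("pics/s4.png").astype(int);s=r.capture("scene");cv2.imwrite("pics/s6.png",s)
d=np.abs(s-s0).sum(2)[200:235,410:480]; print((d>60).sum(), r.get_state()["position"],r.get_state()["ft_force"])
```

```text
6 [ 0.469  -0.2352  0.0462] [-8.7792  2.0927  0.0905]
```

Emit:
move_arm(translation=[[0.015,-0.0045,0],[0.01,-0.003,0],[0,0,0]], rot=[[0,0,0],[0,0,0],[0,0,0]])

```text
time: 14.2
position: [0.4701, -0.2355, 0.0462]
orientation: [[-0.956, 0.292, -0.002], [0.292, 0.956, 0.001], [0.002, 0.0, -1.0]]
ft_force: [-8.1, 1.3, 0.8]
finger_gap: 0.0236
grasp_force: 59.5
```

Run:
```python
from h import *
s0=cv2.imread("pics/s4.png").astype(int);s=r.capture("scene");cv2.imwrite("pics/s7.png",s)
d=np.abs(s-s0).sum(2)[200:235,410:480]; print((d>60).sum(), r.get_state()["position"],r.get_state()["ft_force"])
```

```text
403 [ 0.4701 -0.2355  0.0462] [-7.2342  1.5173 -0.6025]
```

The lid sprang ajar: 403 pixels changed in the lid area. I'll withdraw along the axis.

Emit:
move_arm(translation=[[-0.14,0.043,0],[-0.29,0.087,0],[-0.43,0.13,0],[-0.43,0.13,0],[-0.48,0.145,0],[-0.48,0.145,0],[0,0,0],[0,0.5,0.6],[0,0.8,0.6],[0,1,0]], rot=[[0,0,0],[0,0,0],[0,0,0],[0,0,0],[0,0,0],[0,0,0],[0,0,0],[0,0,0.5],[0,0,0.8],[0,0,0.9]])

```text
time: 15.08
position: [0.4058, -0.1478, 0.0849]
orientation: [[-0.99, 0.142, 0.005], [0.142, 0.99, -0.002], [-0.005, -0.001, -1.0]]
ft_force: [2.0, 0.1, -1.1]
finger_gap: 0.0237
grasp_force: 59.4
```

Run:
```python
from h import *
st=r.get_state();print(st["position"],st["orientation"][:,0],st["finger_gap"])
s=r.capture("scene");cv2.imwrite("pics/s8.png",s);cv2.imwrite("pics/c8.png",cv2.resize(s[180:300,300:500],None,fx=4,fy=4,interpolation=cv2.INTER_CUBIC))
p=r.camera_params("wrist")
im=cv2.imread("pics/w1.png")
```

```text
[ 0.4058 -0.1478  0.0849] [-0.9898  0.1422 -0.0048] 0.023680440768702786
```

View pics/c8.png

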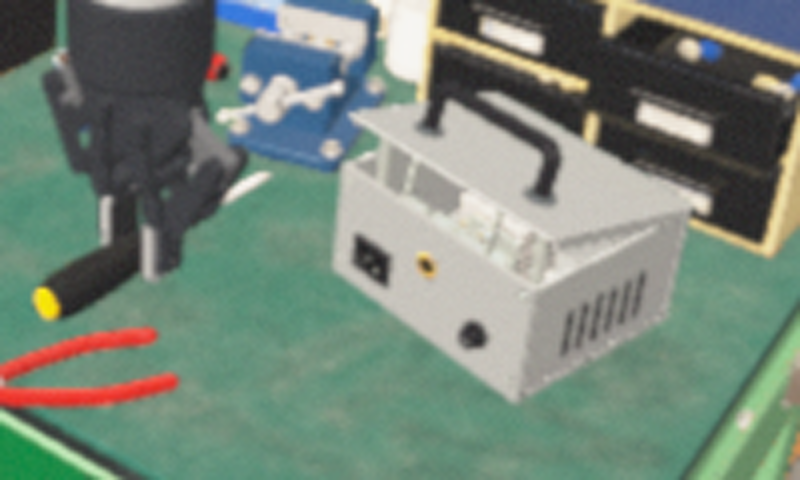

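The lid is ajar and the driver is still held. I'll return it to its original free spot.

Emit:
move_arm(translation=[[0.1,1,0],[0.1,1,0],[0.1,1,0],[0.1,1,0],[0.1,1,-0.5],[0.15,0.5,-0.5],[0,0,-0.5],[0,0,-0.4],[0,0,-0.2],[0,0,0]], rot=[[0,0,0.9],[0,0,0.9],[0,0,0.9],[0,0,0.9],[0,0,0.9],[0,0,0],[0,0,0],[0,0,0],[0,0,0],[0,0,0]])

```text
time: 15.97
position: [0.4231, 0.0183, 0.0187]
orientation: [[-0.985, -0.17, -0.001], [-0.17, 0.985, 0.0], [0.001, 0.0, -1.0]]
ft_force: [-1.0, 0.5, -1.1]
finger_gap: 0.0239
grasp_force: 59.4
```

Emit:
move_arm(translation=[[0,0,-0.2],[0,0,-0.15],[0,0,-0.07],[0,0,-0.04],[0,0,0],[0,0,0]], rot=[[0,0,0],[0,0,0],[0,0,0],[0,0,0],[0,0,0],[0,0,0]])

```text
time: 16.47
position: [0.4234, 0.0182, 0.0059]
orientation: [[-0.985, -0.17, 0.0], [-0.17, 0.985, -0.0], [-0.0, -0.0, -1.0]]
ft_force: [-0.6, -0.1, -0.3]
finger_gap: 0.0237
grasp_force: 59.4
```

Emit:
move_arm(translation=[[0,0,-0.06],[0,0,0],[0,0,0]], rot=[[0,0,0],[0,0,0],[0,0,0]])

```text
time: 16.72
position: [0.4236, 0.0183, 0.0041]
orientation: [[-0.985, -0.17, 0.001], [-0.17, 0.985, -0.0], [-0.001, -0.0, -1.0]]
ft_force: [0.3, 0.1, 0.9]
finger_gap: 0.0239
grasp_force: 59.9
```

Emit:
move_arm(translation=[[0,0,0],[0,0,0],[0,0,0],[0,0,0],[0,0,0.4],[0,0,0.8],[0,0,1],[0,0,1],[0,0,1],[0,0,1]], rot=[[0,0,0],[0,0,0],[0,0,0],[0,0,0],[0,0,0],[0,0,0],[0,0,0],[0,0,0],[0,0,0],[0,0,0]], gripper=60)

```text
time: 17.55
position: [0.4228, 0.0183, 0.1615]
orientation: [[-0.985, -0.17, -0.0], [-0.17, 0.985, -0.0], [0.0, 0.0, -1.0]]
ft_force: [0.3, -0.0, -1.0]
finger_gap: 0.0601
grasp_force: 0.0
```

The driver lies on the bench. Next is the strap handle, expected at about (0.576, -0.267, 0.142). The fingers need to close along the box's x, so I turn the tool -116°.

Emit:
move_arm(translation=[[0,0,0.5],[0,0,0.5],[0,-0.5,0.5],[0,-0.6,0.5],[0,-0.6,0.5],[0,-0.6,0],[0,-0.6,0],[0,-0.7,0],[0,-0.7,0],[0,-0.7,0]], rot=[[0,0,-1],[0,0,-1],[0,0,-1],[0,0,-1],[0,0,-1],[0,0,-1],[0,0,-1],[0,0,-1],[0,0,-1],[0,0,-1]], gripper=85)

```text
time: 18.38
position: [0.423, -0.1326, 0.235]
orientation: [[-0.863, 0.506, -0.0], [0.506, 0.863, 0.0], [0.0, -0.0, -1.0]]
ft_force: [-0.2, -0.2, -0.5]
finger_gap: 0.0846
grasp_force: 0.0
```

Emit:
move_arm(translation=[[0.5,-0.45,0],[0.5,-0.45,0],[0.5,-0.45,0],[0.5,-0.45,0],[0.5,-0.45,0],[0.5,-0.45,0],[0.5,-0.45,0],[0.5,-0.45,0],[0.5,-0.45,0],[0.5,-0.45,0]], rot=[[0,0,-1],[0,0,-1],[0,0,-1],[0,0,-1],[0,0,-1],[0,0,-1],[0,0,-1],[0,0,-1],[0,0,-1],[0,0,-1]])

```text
time: 19.22
position: [0.5737, -0.2673, 0.2347]
orientation: [[-0.336, 0.942, -0.001], [0.942, 0.336, 0.0], [0.0, -0.0, -1.0]]
ft_force: [0.3, -0.4, -0.3]
finger_gap: 0.0849
grasp_force: 0.0
```

Emit:
move_arm(translation=[[0,0,0],[0,0,0],[0,0,0],[0,0,0],[0,0,0],[0,0,0],[0,0,0],[0,0,0],[0,0,0],[0,0,0]], rot=[[0,0,-1],[0,0,-1],[0,0,-1],[0,0,-1],[0,0,-1],[0,0,-1],[0,0,-1],[0,0,-1],[0,0,-1],[0,0,0]])

```text
time: 20.05
position: [0.5731, -0.2666, 0.2347]
orientation: [[0.282, 0.959, -0.0], [0.959, -0.282, 0.0], [0.0, -0.001, -1.0]]
ft_force: [0.1, 0.2, -0.6]
finger_gap: 0.0851
grasp_force: 0.0
```

Run:
```python
from h import *
st=r.get_state();p=r.camera_params("wrist"); im=r.capture("wrist"); cv2.imwrite("pics/w9.png",im)
print(st["position"],st["orientation"],st["joints"])
print([proj("wrist",np.array((.5764,-.2672,.142))+k*np.array([.284,.9588,0]),p) for k in(-.035,0,.035)])
g=cv2.cvtColor(im,cv2.COLOR_BGR2GRAY)
```

```text
[ 0.5731 -0.2666  0.2347] [[ 0.2824  0.9593 -0.0005]
 [ 0.9593 -0.2824  0.0003]
 [ 0.0001 -0.0005 -1.    ]] [-0.4834  0.452   1.6355  0.      1.0546 -0.1971]
[(np.float64(320.6251280720955), np.float64(242.04121877456984)), (np.float64(320.8953483708597), np.float64(203.1506846649752)), (np.float64(321.19125580982376), np.float64(160.56321658451128))]
```

View pics/w9.png

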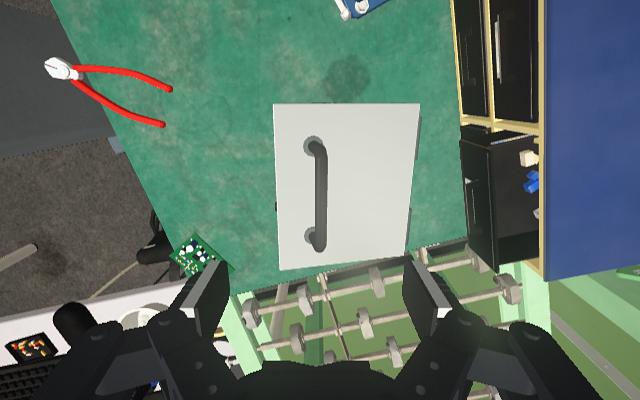

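The bar is at u=320, v 148–248, as predicted. The hinge's far edge is at u≈420, with a cabinet beyond it. Descend and grasp.

Emit:
move_arm(translation=[[0.1,-0.02,-0.6],[0,0,-0.8],[0,0,-0.8],[0,0,-0.6],[0,0,-0.4],[0,0,-0.2],[0,0,-0.1],[0,0,0]], rot=[[0,0,0],[0,0,0],[0,0,0],[0,0,0],[0,0,0],[0,0,0],[0,0,0],[0,0,0]])

```text
time: 20.77
position: [0.5764, -0.2674, 0.13]
orientation: [[0.278, 0.961, -0.0], [0.961, -0.278, 0.0], [0.0, -0.0, -1.0]]
ft_force: [-0.3, 0.6, 0.3]
finger_gap: 0.0853
grasp_force: 0.0
```

Emit:
move_arm(translation=[[0,0,0],[0,0,0],[0,0,0],[0,0,0],[0,0,0],[0,0,0],[0,0,0],[0,0,0],[0,0,0]], rot=[[0,0,0],[0,0,0],[0,0,0],[0,0,0],[0,0,0],[0,0,0],[0,0,0],[0,0,0],[0,0,0]], gripper=0)

```text
time: 21.52
position: [0.5768, -0.2675, 0.1302]
orientation: [[0.279, 0.96, 0.001], [0.96, -0.279, -0.0], [-0.0, 0.001, -1.0]]
ft_force: [3.6, -0.5, 0.1]
finger_gap: 0.0074
grasp_force: 58.5
```

Run:
```python
from h import *
n=20; th=np.linspace(.24,1.74,n+1); tau=.4*(th-.24)/1.5
R=.1037;phi=th+.333
bx=-R*np.cos(phi);bz=R*np.sin(phi)
X=bx-.012*np.sin(tau);Z=bz-.012*np.cos(tau)
dx=np.diff(X);dz=np.diff(Z)
print([[round(a*.959/.03,2),round(-a*.282/.03,2),round(b/.03,2)] for a,b in zip(dx,dz)])
d=np.degrees(np.diff(tau))[0]/4;print(d*.282,d*.959)
```

```text
[[np.float64(0.13), np.float64(-0.04), np.float64(0.21)], [np.float64(0.15), np.float64(-0.04), np.float64(0.2)], [np.float64(0.16), np.float64(-0.05), np.float64(0.19)], [np.float64(0.18), np.float64(-0.05), np.float64(0.17)], [np.float64(0.19), np.float64(-0.06), np.float64(0.16)], [np.float64(0.2), np.float64(-0.06), np.float64(0.14)], [np.float64(0.21), np.float64(-0.06), np.float64(0.13)], [np.float64(0.22), np.float64(-0.06), np.float64(0.11)], [np.float64(0.23), np.float64(-0.07), np.float64(0.09)], [np.float64(0.23), np.float64(-0.07), np.float64(0.07)], [np.float64(0.24), np.float64(-0.07), np.float64(0.06)], [np.float64(0.24), np.float64(-0.07), np.float64(0.04)], [np.float64(0.24), np.float64(-0.07), np.float64(0.02)], [np.float64(0.24), np.float64(-0.07), np.float64(-0.0)], [np.float64(0.24), np.float64(-0.07), np.float64(-0.02)], [np.float64(0.24), np.float64(-0.07), np.float64(-0.04)], [np.float64(0.23), np.float64(-0.07), np.float64(-0.06)], [np.float64(0.23), np.float64(-0.07), np.float64(-0.08)], [np.float64(0.22), np.float64(-0.07), np.float64(-0.1)], [np.float64(0.22), np.float64(-0.06), np.float64(-0.11)]]
0.08078704911344609 0.2747332627652298
```

Emit:
move_arm(translation=[[0.13,-0.04,0.21],[0.15,-0.04,0.2],[0.16,-0.05,0.19],[0.18,-0.05,0.17],[0.19,-0.06,0.16]], rot=[[0.08,0.275,0],[0.08,0.275,0],[0.08,0.275,0],[0.08,0.275,0],[0.08,0.275,0]])

```text
time: 21.93
position: [0.5987, -0.274, 0.1577]
orientation: [[0.279, 0.955, -0.101], [0.96, -0.277, 0.03], [0.0, -0.105, -0.994]]
ft_force: [-9.0, 1.0, 6.2]
finger_gap: 0.0073
grasp_force: 59.1
```

Emit:
move_arm(translation=[[0.2,-0.06,0.14],[0.21,-0.06,0.13],[0.22,-0.06,0.11],[0.23,-0.07,0.09],[0.23,-0.07,0.07]], rot=[[0.08,0.275,0],[0.08,0.275,0],[0.08,0.275,0],[0.08,0.275,0],[0.08,0.275,0]])

```text
time: 22.35
position: [0.6319, -0.2839, 0.176]
orientation: [[0.279, 0.94, -0.194], [0.96, -0.273, 0.056], [-0.0, -0.202, -0.979]]
ft_force: [-8.4, 2.3, 25.9]
finger_gap: 0.0072
grasp_force: 61.8
```

Emit:
move_arm(translation=[[0.12,-0.035,0.13],[0.12,-0.035,0.06],[0.24,-0.07,0.04]], rot=[[0.08,0.275,0],[0.08,0.275,0],[0.08,0.275,0]])

```text
time: 22.6
position: [0.6463, -0.2881, 0.1797]
orientation: [[0.279, 0.927, -0.251], [0.96, -0.269, 0.073], [0.0, -0.261, -0.965]]
ft_force: [-3.8, -0.6, -12.5]
finger_gap: 0.0072
grasp_force: 59.8
```

Emit:
move_arm(translation=[[0.24,-0.07,0.0],[0.24,-0.07,0.0],[0.24,-0.07,0.0],[0.24,-0.07,-0.02]], rot=[[0.08,0.275,0],[0.08,0.275,0],[0.08,0.275,0],[0.08,0.275,0]])

```text
time: 22.93
position: [0.6757, -0.2968, 0.18]
orientation: [[0.279, 0.904, -0.323], [0.96, -0.263, 0.094], [-0.0, -0.337, -0.942]]
ft_force: [-6.2, 0.3, -5.6]
finger_gap: 0.0072
grasp_force: 59.1
```

Emit:
move_arm(translation=[[0.24,-0.07,-0.06],[0.23,-0.07,-0.06],[0.23,-0.07,-0.08],[0.22,-0.07,-0.1]], rot=[[0.08,0.275,0],[0.08,0.275,0],[0.08,0.275,0],[0.08,0.275,0]])

```text
time: 23.27
position: [0.7036, -0.3051, 0.1712]
orientation: [[0.279, 0.876, -0.394], [0.96, -0.254, 0.115], [0.0, -0.41, -0.912]]
ft_force: [-3.1, 0.2, -0.3]
finger_gap: 0.0076
grasp_force: 59.0
```

Run:
```python
from h import *
s=r.capture("scene");cv2.imwrite("pics/s10.png",s[120:300,330:530])
t=r.capture("top");a=cv2.resize(s[140:290,330:530],(400,300),interpolation=cv2.INTER_CUBIC);b=cv2.resize(t[110:260,290:440],(300,300));cv2.imwrite("pics/c10.png",np.hstack([a,b]))
st=r.get_state();print(st["position"],st["ft_force"],st["joints"])
```

```text
[ 0.7046 -0.3054  0.17  ] [ 1.5675 -0.9946 -0.1871] [-0.4211  0.9784  0.8424 -0.0573  1.7384 -0.1362]
```

View pics/c10.png

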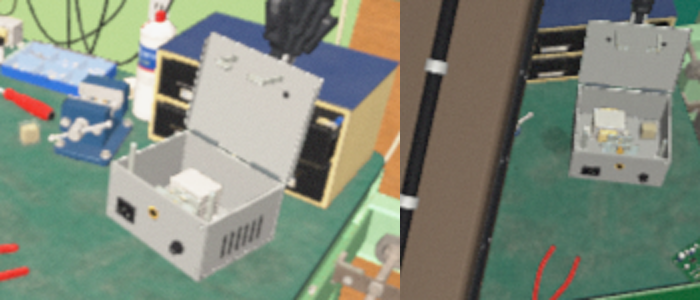

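The lid stands at about 1.75 rad, past upright. I'll nudge it to about 1.82, open the fingers slightly and retreat along the tool axis.

Emit:
move_arm(translation=[[0.2,-0.06,-0.12],[0,0,0],[0,0,0]], rot=[[0,0,0],[0,0,0],[0,0,0]])

```text
time: 23.62
position: [0.7097, -0.3069, 0.1671]
orientation: [[0.279, 0.876, -0.393], [0.96, -0.255, 0.114], [0.0, -0.409, -0.913]]
ft_force: [-3.6, -1.2, -5.0]
finger_gap: 0.0073
grasp_force: 60.9
```

Emit:
move_arm(translation=[[0,0,0],[0,0,0],[0,0,0],[0,0,0],[0,0,0]], rot=[[0,0,0],[0,0,0],[0,0,0],[0,0,0],[0,0,0]], gripper=22)

```text
time: 24.03
position: [0.7103, -0.3069, 0.1682]
orientation: [[0.279, 0.877, -0.391], [0.96, -0.255, 0.114], [0.0, -0.407, -0.913]]
ft_force: [0.7, -0.0, 0.3]
finger_gap: 0.0221
grasp_force: 0.4
```

Emit:
move_arm(translation=[[0.12,-0.035,0.27],[0.2,-0.06,0.46],[0.2,-0.06,0.46],[0.2,-0.06,0.46],[0,0,0.8],[0,0,0.8],[0,0,0.8],[0,0,0],[0,0,0]], rot=[[0,0,0],[0,0,0],[0,0,0],[0,0,0],[0,0,0],[0,0,0],[0,0,0],[0,0,0],[0,0,0]])

```text
time: 24.78
position: [0.7325, -0.3137, 0.2918]
orientation: [[0.279, 0.878, -0.388], [0.96, -0.255, 0.112], [-0.0, -0.404, -0.915]]
ft_force: [0.0, 0.4, -0.3]
finger_gap: 0.0218
grasp_force: 0.0
```

Run:
```python
from h import *
s=r.capture("scene")
a=cv2.resize(s[130:290,230:550],(800,400),interpolation=cv2.INTER_CUBIC);cv2.imwrite("pics/c11.png",a)
st=r.get_state();print(st["position"],st["ft_force"],st["time"])
```

```text
[ 0.732  -0.3134  0.2901] [ 0.2529 -0.2535  0.0326] 24.8333
```

View pics/c11.png

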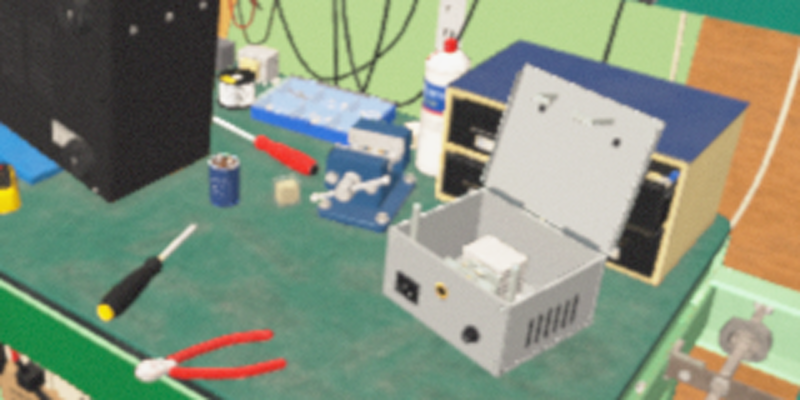

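The gripper is clear. The lid stands open by itself (top edge at about (525–660, 65–125) in the crop). The driver lies flat at (100–195, 225–315), and the bystanders have not moved.

```bash
python3 -c "
from bench import r
print(r.close_job())"
```

```text
the job is handed in; nothing more can be done
None
```

The job is handed in at about 25 s of the 64 s: the catch was released through the hole at no more than about 9 N in the readings, the screwdriver lies flat on the bench, and the lid rests open past upright; the hand-in gave no verdict.

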